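# Re-arm the flood-stop valve of the dishwasher

### The arm

A 6-joint arm with a two-finger parallel gripper is mounted at the origin on the work surface. World frame = base frame: x ahead of the robot, y to its left, z up, the work surface at z = 0. Lengths are in m, angles in degrees, forces in N, time in s.
With the tool pointing down it reaches from about 0.375 to 0.9 m from the base axis. Payload 3.1 kg.
Tool frame: the origin (TCP) lies midway between the tips of the shut fingers; the grasp point (between the pads) lies 19 mm behind it; z points along the fingers, y is the direction in which the jaws open and shut (so a half turn about z gives the same grasp; the last joint's range is limited). The gripper opens to 87 mm and grips with 3 to 60 N. Pads are 19 mm wide; open, the fingers measure 117 mm over their backs; the gripper's body (75 mm by 190 mm) begins 51 mm behind the grasp point.
Start: joints at [-82.649, 30.224, 82.088, -0, 67.689, -10.227], TCP at [0.189, -0.596, 0.223] pointing down, gripper open.
Joint ranges: [-176.69, 176.69], [-43.24, 126.21], [12.49, 139.97], [-82, 262], [0, 151.66], [-163.58, 163.58]. Speed limits (degrees/s): [159.86, 159.86, 180, 180, 180, 180].

### API

Orientations are given as a 3x3 rotation matrix whose columns are the frame's x, y, z axes.
In Python, from rig import status, vision, bot, models gives the robot as it stands.
- The arm moves only by the tool send_rows, never from a script. Its argument "moves" is a list of rows, each a list of 7 numbers: the shift along the tool's x, y, z in units of 25 mm (1.0 is 25 mm), then the turn, a rotation vector about the tool's x, y, z in units of 10 degrees (1.0 is 10 degrees), then the closure, from -1 (fully open) to 1 (shut), so that 0 is half open. In form: [[dx, dy, dz, rx, ry, rz, hand], ...]. A call has 1 to 12 rows; each row shifts and turns the commanded pose from where the row before left it, along the tool's axes as they then stand; what a row does not reach is not made up. A row lasts 1/8 s, in which the tool goes at most 62.5 mm and 10.7 degrees, less where a joint would pass 70% of its speed; a pose out of reach is approached as far as the arm can. A call is refused whole if a number of a shift passes 1 or a number of a turn 1, either way. A call with a gripper value outside its range is refused whole. The fingers move at their own pace and stop on an object; the grip force is fixed at half the most. Time passes only in rows, so rows that do not move let the fingers close. It gives the time, the measured TCP pose, the force and the opening at its end, in the units of the state.
- status.read_state(): the state, without advancing time (a new reading comes with each control period).
- vision.capture(name): name is "side" or "top" or "wrist"; returns a dict with "img" (480x640x3 uint8, red, green, blue), "depth" (480x640 float32, m along the optical axis (not along the pixel's ray), 0 where there is no reading), "fx", "fy", "cx", "cy" (pixels), "pose" (4x4, takes a point from camera to world coordinates); the wrist camera has in their place "hand_eye" (4x4, takes a point from camera to tool coordinates, whose origin is the TCP and whose axes are the flange's). Camera axes: x right, y up, looking along -z (the intrinsics and any distortion apply to the point x, -y, -z); pixel columns grow to the right and rows downward; lengths in m; the calibration is good to about 2 mm. A picture is of the moment at which its call begins: read the wrist's pose just before it.
- bot.hand_in(): hands the job in, once; it reports no verdict.
Trained networks look in the newest picture that a camera, given by its name, has taken for a name from the list of things; names that differ only in an ending like _2 or _b are one class to them, and where a whole thing is asked for, a point or a joint stands for the part that bears it (a point fixed in the world has none). Each returns a list of dicts, best first, with "confidence" (0 to 1); they miss things now and then, are a little off and sometimes report something else, mostly with a low value. They report only what shows in the picture. A call takes as long as a camera call.
- models.masks_of(camera, name): "mask" (480x640 bool, what is visible of it) and "extent" ([left, top, right, bottom] in pixels, round what is visible of it).
- models.landmark_of(camera, name): "point" ([column, row] in pixels: a listed point, or the origin of a listed thing).
The state is a dict: "time_s": time; "joint_positions": joint angles; "qvel": joint speeds; "tau": joint torques, N m; "position": TCP position; "tcp_rot": TCP orientation; "force": force on the tool from outside, world axes, zero at the start; "moment": the same for the moment, N m; "opening": opening from 0.0 (shut) to 1.0 (fully open).
Only numpy, scipy, OpenCV 4.12 (cv2) and the standard library are available. Lean on these libraries where they do the work, as an engineer would, in place of code of your own. Each camera call takes 0.05 s, during which the arm holds its last target.

### The job

The flood-stop valve on the scullery bench has tripped and its sprung lever stands up. Draw the lever fully down to its stop, slide it along its spindle until the round head on its end is inside the hook of the trip catch, and ease it up into the hook so that the catch holds it down when you let go. The catch has a hair trigger: do not knock it over, do not let the lever snap up, and leave the things standing around alone.

Things in the scene. Friction and masses are not known exactly. Their poses are not given: they have to be found in the camera images.
- valve: Fixed valve unit: grey base plate 200 x 250 x 10 mm, two upright cheeks 136 mm high carrying a steel spindle, behind it a copper pipe with brass valve. Origin on the bench, 10 mm to -x of the plate's middle. z up, y along the spindle, -x toward the lever's free end. Spindle axis at x = +40, z = 120 mm.
- lever (a joint): Swing of the steel lever about the spindle, rad. 0: up (0.95 rad above level, leaning to valve -x), held by a spring; grows as the lever is drawn to -x and down; elevation = 0.95 - value. Hard stop at 1.00. Hooked, it rests at about 0.926; stuck under the lip, not hooked, nearer 0.96. The spring pulls 3 N at the rod when up, 5 N when down.
- shift (a joint): Slide of the whole lever along its spindle toward valve +y, m: 0 (rest) to 0.058. A light spring pushes it back with 1.1 to 1.8 N.
- trip (a joint): Tilt of the catch's hook toward +y, away from the lever, rad; 0 upright (rest). A side push of 3.2 N on its back plate begins to tilt it, 4.3 N tilts it 0.035 rad; beyond 0.035 it counts as knocked over. It is hinged 36 mm above the bench.
- handle (a point): Where to pinch the lever: on the axis of its grip rod, a round bar of 12 mm diameter parallel to the spindle and 160 mm from the spindle axis. The rod is free from 27 mm to valve -y of this point to 34 mm to +y, where the flat stem (8 mm thick) begins. Moves with the lever; at valve y = -58 mm at rest.
- head (a point): Outer (+y) end face, on the axis, of the lever's round head: a disc of 20 mm diameter, 6 mm thick, on a 7 mm neck, in line with the grip rod on the other side of the stem; 76 mm to valve +y of handle. With the lever at its stop its axis is 112 mm above the bench.
- tongue (a point): Point on the base, 10 mm above the bench, at valve (-120, +75) mm: a tongue of the plate that carries the trip catch, a dark C-shaped hook 24 mm wide in x, centred at valve x = -120, open to -y. Set by hand, not measured: the outer (-y) face of its lip is 5 to 33 mm beyond the head's end face at shift 0.
- hook_level (a point): Point fixed to the valve over the tongue, 133.5 mm above the bench: underside of the hook's roof. From its -y end a lip 4 mm thick hangs to 125 mm, so the head passes under only within 3 mm of the lever's stop. 10 mm behind the lip is the back plate (4 mm play). Inside, the head can rise 11 mm to the roof; the lip then keeps it in. The hook gives about 1 mm per 1.4 N.
- detergent: Bystander: white round detergent bottle, 68 mm diameter, 170 mm high, standing. Origin: centre of its underside.
- mug: Bystander: white mug, 82 mm diameter, 92 mm high, standing. Origin: centre of its underside.
- bowl: Bystander: steel bowl, 124 mm diameter, 55 mm high, standing. Origin: centre of its underside.

How it is judged (in metres and radians):
On the way:
1. the lever is drawn down, within 0.045 rad of its stop (value of joint lever above 0.955 rad), for 0.1 s.
At the end, for the whole second after the job is handed in: The lever, let go, rests hooked on the catch, its head up inside the hook: lever joint between 0.90 and 0.945 rad and at rest (under 0.05 rad/s), shift above 13 mm, hook upright (trip under 0.02 rad) (value of joint lever between 0.9 and 0.945 rad and value of joint shift above 0.013 m and value of joint trip below 0.02 rad and velocity of joint lever between -0.05 and 0.05 rad/s); the robot touches nothing.
It fails at once if the hair trigger is knocked over: the hook tilts more than 0.035 rad (value of joint trip above 0.035 rad).
It fails at once if the lever snaps up, faster than 4 rad/s (velocity of joint lever below -4 rad/s).
It fails at once if the detergent bottle is moved more than 20 mm (distance of detergent from where it was at the start of the episode above 0.02 m).
It fails at once if the mug is moved more than 20 mm (distance of mug from where it was at the start of the episode above 0.02 m).
It fails at once if the bowl is moved more than 20 mm (distance of bowl from where it was at the start of the episode above 0.02 m).
It also fails if it takes over 54 s, if anything falls off the work surface, if the arm or the gripper's body presses on something with over 40 N, if the wrist force passes 120 N, or if a joint passes its speed limit or range.

## Working session

There is one attempt and no reset: what is moved stays moved. The work goes in short steps, Python scripts to look and compute and a tool call to move; the robot and the scene stay as the last step left them, time stands still between calls to the robot, and variables do not carry over. Pictures are saved under pics/ and viewed, and the job is handed in when it is done.

Besides the shell and the picture viewer there is one more tool, called as a command line: name --pt "numbers of a row" for each row, then --argument value for the rest. send_rows: Moves the arm, as the interface text tells. Its arguments: {"type":"object","properties":{"moves":{"type":"array"}},"required":["moves"]}

```bash
ls; mkdir -p pics; cat > h.py <<'E'
import numpy as np, cv2
from rig import status, vision, bot, models
def save(n,c): cv2.imwrite(f'pics/{n}.png', c['img'][:,:,::-1])
def P(c,u,v,d=None):
    u=float(u);v=float(v)
    if d is None:
        p=c['depth'][int(v)-1:int(v)+2,int(u)-1:int(u)+2]; p=p[p>0]; d=np.median(p)
    X=np.array([(u-c['cx'])/c['fx']*d,-(v-c['cy'])/c['fy']*d,-d,1])
    return (c['pose']@X)[:3]
def proj(c,X):
    q=np.linalg.inv(c['pose'])@np.r_[X,1]
    return [c['cx']+c['fx']*q[0]/-q[2], c['cy']+c['fy']*(-q[1])/-q[2]]
E
python3 - <<'E'
from h import *
s=status.read_state();print({k:np.round(v,3).tolist() for k,v in s.items()})
for n in ('side','top'):
    c=vision.capture(n);save(n+'0',c);print(n,[k for k in c],c['fx'],c['cx'],np.round(c['pose'],3).tolist())
    for t in ('valve','handle','head','tongue','hook_level','detergent','mug','bowl'):
        r=models.landmark_of(n,t)[:2]
        print(t,[(np.round(a['point'],1).tolist(),round(a['confidence'],2)) for a in r])
c=vision.capture('wrist');save('w0',c)
E
```

```text
pics
{'time_s': 0.0, 'joint_positions': [-82.651, 30.278, 82.155, -0.002, 67.688, -10.227], 'qvel': [0.015, -0.077, -0.095, -0.014, 0.03, 0.017], 'tau': [-0.001, -44.005, -17.659, 0.063, 0.058, -0.0], 'position': [0.189, -0.595, 0.222], 'tcp_rot': [[0.953, 0.302, -0.0], [0.302, -0.953, 0.002], [0.0, -0.002, -1.0]], 'force': [-0.339, -0.007, 0.165], 'moment': [-0.011, -0.029, -0.028], 'opening': 0.999}
side ['img', 'depth', 'fx', 'fy', 'cx', 'cy', 'pose'] 570.2366131903818 326.7982844990853 [[-0.99, 0.055, -0.13, 0.403], [-0.139, -0.522, 0.841, 1.132], [-0.022, 0.851, 0.525, 0.882], [0.0, 0.0, 0.0, 1.0]]
valve [([294.5, 287.8], 0.77)]
handle [([310.5, 184.4], 0.89)]
head [([313.1, 200.9], 0.75)]
tongue [([349.6, 296.4], 0.72)]
hook_level []
detergent [([367.3, 405.3], 0.94)]
mug [([267.8, 428.4], 0.85)]
bowl [([401.5, 219.0], 0.56)]
top ['img', 'depth', 'fx', 'fy', 'cx', 'cy', 'pose'] 528.2745971970743 316.15151941203845 [[-0.027, 0.997, -0.078, 0.456], [-1.0, -0.026, 0.014, 0.013], [0.012, 0.078, 0.997, 1.513], [0.0, 0.0, 0.0, 1.0]]
valve [([318.3, 204.1], 0.93), ([192.2, 283.5], 0.23)]
handle [([347.2, 207.3], 0.65)]
head [([317.2, 214.3], 0.91), ([300.7, 251.6], 0.74)]
tongue [([306.1, 252.7], 0.82), ([445.7, 292.7], 0.24)]
hook_level [([299.8, 252.2], 0.87)]
detergent [([192.2, 282.9], 0.58)]
mug [([158.1, 218.4], 0.76)]
bowl [([447.6, 292.9], 0.95)]
```

View pics/side0.png

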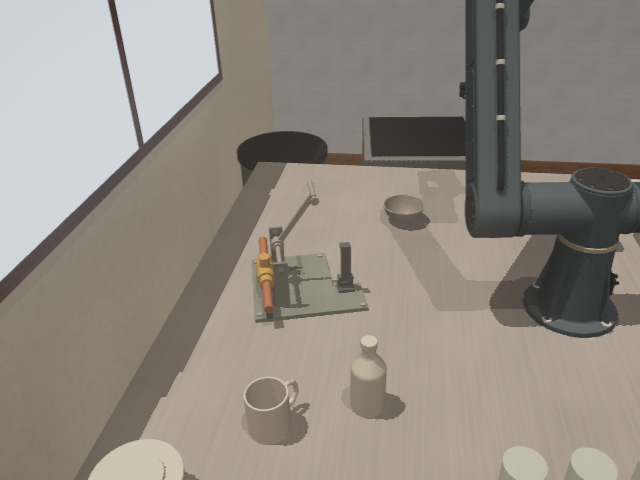

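View pics/top0.png

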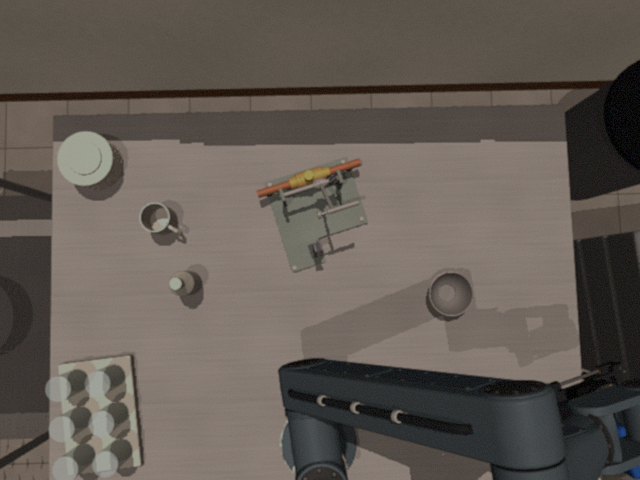

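```bash
cat > fit.py <<'E'
from h import *
out={}
for n in ('top','side'):
    c=vision.capture(n)
    m=models.masks_of(n,'valve')[0]; M=m['mask']; print(n,m['confidence'],M.sum(),m['extent'])
    v,u=np.nonzero((c['depth']>0))
    d=c['depth'][v,u]
    X=np.stack([(u-c['cx'])/c['fx']*d,-(v-c['cy'])/c['fy']*d,-d,np.ones_like(d)])
    W=(c['pose']@X)[:3].T
    np.savez(n+'.npz',W=W,u=u,v=v,M=M[v,u],img=c['img'])
    Wm=W[M[v,u]]
    s=Wm[(abs(Wm[:,2]-0.01)<0.012)]
    bench=W[~M[v,u]]; b=bench[(abs(bench[:,2])<.02)&(abs(bench[:,0]-.6)<.3)&(abs(bench[:,1])<.3)]
    print('bench z',np.median(b[:,2]),'plate z',np.percentile(s[:,2],[5,25,50,75,95]))
    r=cv2.minAreaRect((s[:,:2]*1000).astype(np.float32)); print(r, cv2.boxPoints(r))
    for t in ('tongue','valve','handle','head','hook_level'):
        for a in models.landmark_of(n,t)[:1]: print(t,np.round(P(c,*a['point']),4))
E
python3 fit.py
python3 - <<'E'
import cv2
a=cv2.imread('pics/top0.png')[140:290,230:390];b=cv2.imread('pics/side0.png')[165:335,230:390]
cv2.imwrite('pics/zt.png',cv2.resize(a,None,fx=5,fy=4.0*5/4*0.8,interpolation=2)[:600])
cv2.imwrite('pics/zs.png',cv2.resize(b,None,fx=3.5,fy=3.5,interpolation=2))
E
```

```text
top 0.94 6906 [257.3, 157.5, 365.8, 271.6]
bench z -0.0003623641708191405 plate z [0.00394535 0.00729439 0.00966738 0.01200332 0.0152956 ]
((644.6492309570312, -34.12330627441406), (270.9730224609375, 292.55487060546875), 17.1053524017334) [[ 472.13135   65.83303]
 [ 558.1804  -213.78082]
 [ 817.1671  -134.07965]
 [ 731.11804  145.53421]]
tongue [0.5205 0.0246 0.0091]
valve [ 0.6622 -0.0088  0.0097]
handle [ 0.6261 -0.0844  0.2551]
head [ 0.629  -0.0105  0.0097]
hook_level [0.5364 0.0359 0.0103]
side 0.56 6709 [254.4, 182.2, 368.1, 324.4]
bench z -0.00010259980429183635 plate z [0.0043319  0.00826278 0.00978234 0.01122239 0.01323127]
((706.22412109375, -240.9630126953125), (270.7171630859375, 727.4275512695312), 16.612579345703125) [[ 472.5301    68.87042]
 [ 680.5008  -628.19415]
 [ 939.91815 -550.79645]
 [ 731.94745  146.26813]]
tongue [0.5281 0.0408 0.0083]
valve [0.6579 0.0053 0.0099]
handle [ 0.6266 -0.0842  0.2541]
head [ 0.6119 -0.0143  0.258 ]
hook_level [ 0.6066 -0.0072  0.2573]
```

View pics/zt.png

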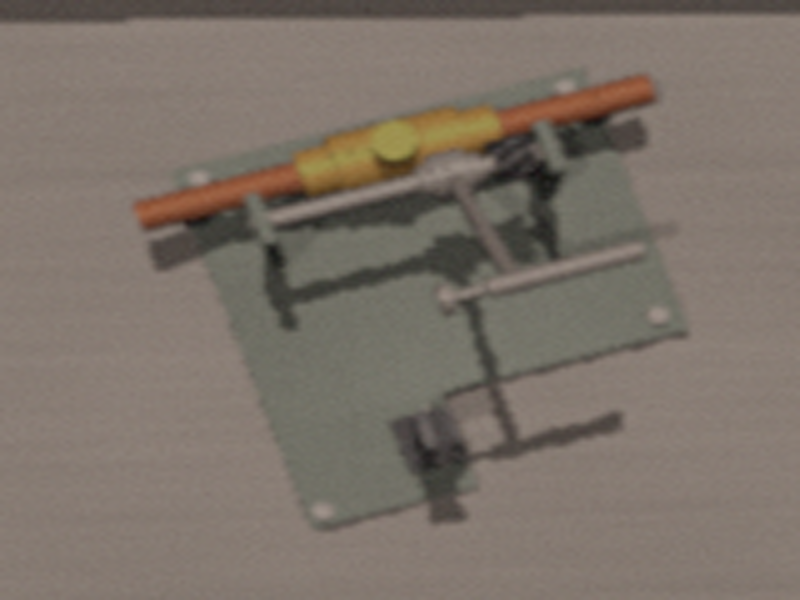

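View pics/zs.png

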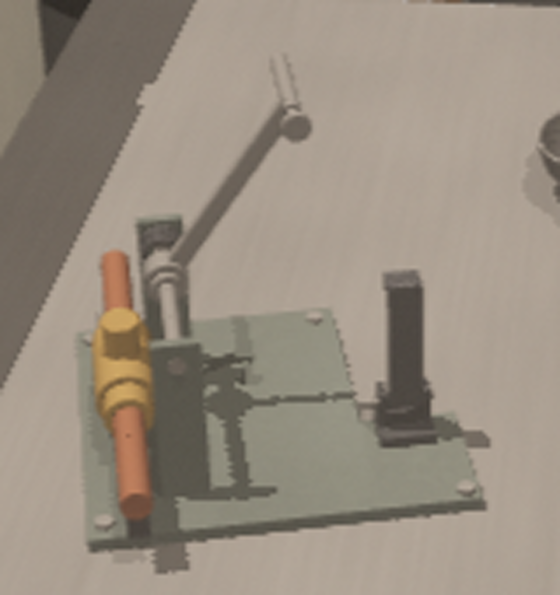

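```bash
cat > fit2.py <<'E'
import numpy as np, cv2
from scipy.optimize import minimize
o=np.array([.663,-.0058]);a=np.radians(17.0)
def toV(W,o,a):
    d=W[:,:2]-o; return np.c_[d[:,0]*np.cos(a)+d[:,1]*np.sin(a),-d[:,0]*np.sin(a)+d[:,1]*np.cos(a),W[:,2]]
for n in ('top','side'):
    D=np.load(n+'.npz');W=D['W'];px=D['img'][D['v'],D['u']].astype(float)
    V=toV(W,o,a)
    near=(abs(V[:,0])<.2)&(abs(V[:,1])<.2)
    green=near&(px[:,1]>px[:,0]-1)&(abs(V[:,2]-.01)<.015)
    G=V[green];
    print(n,'green',green.sum())
    # edges: per-row extents
    for y0 in np.arange(-.12,.13,.03):
        g=G[abs(G[:,1]-y0)<.006]
        if len(g)>5: print(' y%.2f x %.4f %.4f'%(y0,*np.percentile(g[:,0],[1,99])),end=';')
    print()
    for x0 in np.arange(-.14,.12,.03):
        g=G[abs(G[:,0]-x0)<.006]
        if len(g)>5: print(' x%.2f y %.4f %.4f'%(x0,*np.percentile(g[:,1],[1,99])),end=';')
    print()
    L=V[near&(V[:,2]>.235)]
    print('rod n',len(L),'x',np.percentile(L[:,0],[5,50,95]),'y',np.percentile(L[:,1],[1,5,50,95,99]),'z',np.percentile(L[:,2],[50,95]))
    print(' slope',np.polyfit(L[:,1],L[:,0],1))
    H=V[near&(V[:,0]<-.095)&(V[:,0]>-.15)&(V[:,1]>.02)&(V[:,2]>.10)&(V[:,2]<.2)]
    print('hook n',len(H)); 
    if len(H): print(np.percentile(H,[2,10,50,90,98],axis=0).round(4))
E
python3 fit2.py
```

```text
top green 1638
 y-0.12 x -0.0861 0.1000; y-0.09 x -0.0899 0.1034; y-0.06 x -0.0866 0.0648; y-0.03 x -0.0875 0.0346; y0.00 x -0.0888 0.0453; y0.03 x -0.1554 0.1031; y0.06 x -0.1565 0.1040; y0.09 x -0.1553 0.1044; y0.12 x -0.1240 0.0631;
 x-0.14 y 0.0257 0.1100; x-0.11 y 0.0586 0.1170; x-0.08 y -0.1248 0.1168; x-0.05 y -0.1211 0.1132; x-0.02 y -0.1249 0.1153; x0.01 y -0.1224 0.1129; x0.04 y -0.1238 0.1134; x0.07 y -0.1203 0.1149; x0.10 y -0.1250 0.1131;
rod n 230 x [-0.06165166 -0.05601837 -0.0455456 ] y [-0.08852103 -0.08388827 -0.03418939  0.01019742  0.01261331] z [0.25422696 0.25904493]
 slope [ 0.02839336 -0.05413101]
hook n 74
[[-0.1337  0.0248  0.1194]
 [-0.1321  0.0264  0.1336]
 [-0.1225  0.0346  0.1378]
 [-0.1129  0.0429  0.1409]
 [-0.111   0.044   0.142 ]]
side green 1


rod n 176 x [-0.06074552 -0.05294366 -0.04231213] y [-0.08549953 -0.08032964 -0.02032556  0.01582787  0.01744985] z [0.25319527 0.25845463]
 slope [ 0.00747568 -0.0524698 ]
hook n 189
[[-0.1329  0.0245  0.1019]
 [-0.1305  0.032   0.1063]
 [-0.1201  0.0438  0.1261]
 [-0.1105  0.0478  0.1385]
 [-0.1088  0.0496  0.1396]]
```

send_rows --pt "0.9 -0.56 -0.6 0 0 0 -1" --pt "0.9 -0.56 -0.6 0 0 0 -1" --pt "0.9 -0.56 -0.6 0 0 0 -1" --pt "0.9 -0.56 -0.6 0 0 0 -1" --pt "0.9 -0.56 -0.6 0 0 0 -1" --pt "0.9 -0.56 -0.6 0 0 0 -1" --pt "0.9 -0.56 -0.6 0 0 0 -1" --pt "0.9 -0.56 -0.6 0 0 0 -1" --pt "0.9 -0.56 -0.6 0 0 0 -1" --pt "0.9 -0.56 -0.6 0 0 0 -1" --pt "0.9 -0.56 -0.6 0 0 0 -1" --pt "0.9 -0.56 -0.6 0 0 0 -1"

```text
time_s: 3.15
position: [0.3964, -0.3515, 0.4043]
tcp_rot: [[0.953, 0.303, 0.001], [0.303, -0.953, -0.001], [0.001, 0.001, -1.0]]
force: [0.5, -0.1, -0.1]
opening: 0.998
```

send_rows --pt "0.9 -0.56 0 0 0 0 -1" --pt "0.9 -0.56 0 0 0 0 -1" --pt "0.9 -0.56 0 0 0 0 -1" --pt "0.9 -0.56 0 0 0 0 -1" --pt "0.9 -0.56 0 0 0 0 -1" --pt "0.9 -0.56 0 0 0 0 -1" --pt "0.9 -0.56 0 0 0 0 -1" --pt "0.9 -0.56 0 0 0 0 -1" --pt "0.9 -0.56 0 0 0 0 -1" --pt "0.9 -0.56 0 0 0 0 -1"

```text
time_s: 4.4
position: [0.5678, -0.15, 0.4038]
tcp_rot: [[0.953, 0.303, 0.001], [0.303, -0.953, -0.0], [0.001, 0.001, -1.0]]
force: [0.3, -0.1, 0.4]
opening: 1.001
```

send_rows --pt "0 0 0 0 0 -1 -1" --pt "0 0 0 0 0 -1 -1" --pt "0 0 0 0 0 -1 -1" --pt "0 0 0 0 0 -1 -1" --pt "0 0 0 0 0 -1 -1" --pt "0 0 0 0 0 -1 -1" --pt "0 0 0 0 0 -1 -1" --pt "0 0 0 0 0 -1 -1" --pt "0 0 0 0 0 -0.9 -1" --pt "0 0 0 0 0 0 -1"

```text
time_s: 5.65
position: [0.5673, -0.151, 0.4036]
tcp_rot: [[-0.285, 0.959, 0.001], [0.959, 0.285, -0.0], [-0.001, 0.001, -1.0]]
force: [-0.6, 0.9, 0.3]
opening: 1.0
```

```bash
cat > wr.py <<'E'
from h import *
import sys
def wcap(name):
    s=status.read_state(); c=vision.capture('wrist')
    T=np.eye(4);T[:3,:3]=s['tcp_rot'];T[:3,3]=s['position'];c['pose']=T@c['hand_eye'];save(name,c);return s,c
if __name__=='__main__':
    s,c=wcap(sys.argv[1]); print({k:np.round(s[k],4).tolist() for k in ('time_s','joint_positions','position','tcp_rot','force','opening')})
    print(np.round(c['hand_eye'],3).tolist(),c['fx'],c['cx'],c['cy'])
    for t in ('handle','head','tongue','hook_level','valve'):
        for a in models.landmark_of('wrist',t)[:1]: print(t,np.round(a['point'],1),round(a['confidence'],2),np.round(P(c,*a['point']),4))
    v,u=np.nonzero(c['depth']>0);d=c['depth'][v,u]
    X=np.stack([(u-c['cx'])/c['fx']*d,-(v-c['cy'])/c['fy']*d,-d,np.ones_like(d)])
    np.savez('wrist.npz',W=(c['pose']@X)[:3].T,u=u,v=v,M=v,img=c['img'])
E
python3 wr.py w1
```

```text
{'time_s': 5.65, 'joint_positions': [-25.8107, 18.5469, 72.6943, 0.0081, 88.6983, -42.3631], 'position': [0.5673, -0.151, 0.4036], 'tcp_rot': [[-0.2849, 0.9586, 0.001], [0.9586, 0.2849, -0.0003], [-0.0006, 0.0009, -1.0]], 'force': [-0.6012, 0.858, 0.2786], 'opening': 0.9998}
[[-0.001, 0.97, 0.243, 0.065], [1.0, 0.001, 0.0, -0.001], [-0.0, 0.243, -0.97, -0.162], [0.0, 0.0, 0.0, 1.0]] 378.39722629373864 322.3225889034237 238.80462792137303
handle [417.3 164.4] 0.97 [ 0.6259 -0.0827  0.2557]
head [423.7  64.1] 0.8 [ 0.6043 -0.0119  0.2591]
tongue [330.2  54.9] 0.83 [0.5253 0.0256 0.0106]
hook_level [333.3  29.2] 0.66 [0.5202 0.0571 0.0096]
valve [416.  111.8] 0.89 [ 0.6117 -0.0446  0.2527]
```

View pics/w1.png

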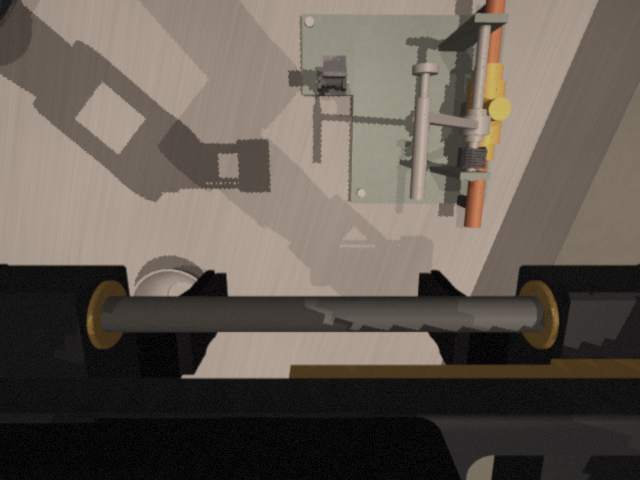

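```bash
sed -i "s/('top','side')/('wrist',)/" fit2.py; python3 fit2.py
```

```text
wrist green 547
 y-0.09 x 0.0466 0.0553; y-0.06 x -0.0176 0.0592; y-0.03 x -0.0139 0.0591; y0.00 x 0.0129 0.0589; y0.03 x -0.1526 0.0594; y0.06 x -0.1446 0.0676; y0.09 x -0.0953 0.0176;
 x-0.14 y 0.0236 0.0818; x-0.02 y -0.0752 0.0866; x0.01 y 0.0648 0.0906; x0.04 y -0.0880 0.0742; x0.07 y -0.1166 0.0801;
rod n 111277 x [-0.18945402 -0.13223345 -0.07499834] y [-0.12003    -0.11180538 -0.08642496 -0.07465146 -0.03289289] z [0.50152516 0.52270346]
 slope [ 0.13639057 -0.12055817]
hook n 528
[[-0.1328  0.0238  0.1272]
 [-0.1308  0.0241  0.1365]
 [-0.1213  0.0329  0.1381]
 [-0.1119  0.0416  0.1392]
 [-0.1098  0.0434  0.1398]]
```

```bash
sed -i "s/(V\[:,2\]>.235)/(V[:,2]>.24)\&(V[:,2]<.28)\&(abs(V[:,0]+.054)<.03)/" fit2.py; python3 fit2.py | grep -A1 rod; python3 - <<'E'
from fit2 import *
D=np.load('wrist.npz');W=D['W'];V=toV(W,o,a)
# rod ridge: highest points
L=V[(V[:,2]>.235)&(V[:,2]<.28)&(abs(V[:,0]+.054)<.03)&(abs(V[:,1])<.12)]
for y in np.arange(-.095,.03,.005):
    l=L[abs(L[:,1]-y)<.0025]
    if len(l): print(round(y,3),len(l),np.percentile(l[:,0],[2,50,98]).round(4),np.percentile(l[:,2],[50,97]).round(4))
H=V[(V[:,0]<-.09)&(V[:,0]>-.15)&(V[:,1]>.0)&(V[:,2]>.12)&(V[:,2]<.2)&(V[:,1]<.08)]
print(np.histogram(H[:,1],bins=np.arange(.015,.055,.002)))
E
```

```text
rod n 2179 x [-0.06138057 -0.05633019 -0.04836516] y [-0.08919232 -0.08437268 -0.0330761   0.00945675  0.01168516] z [0.25512283 0.25897821]
 slope [ 0.01753137 -0.05519736]
wrist green 547
 y-0.09 x 0.0466 0.0553; y-0.06 x -0.0176 0.0592; y-0.03 x -0.0139 0.0591; y0.00 x 0.0129 0.0589; y0.03 x -0.1526 0.0594; y0.06 x -0.1446 0.0676; y0.09 x -0.0953 0.0176;
 x-0.14 y 0.0236 0.0818; x-0.02 y -0.0752 0.0866; x0.01 y 0.0648 0.0906; x0.04 y -0.0880 0.0742; x0.07 y -0.1166 0.0801;
rod n 2179 x [-0.06138057 -0.05633019 -0.04836516] y [-0.08919232 -0.08437268 -0.0330761   0.00945675  0.01168516] z [0.25512283 0.25897821]
 slope [ 0.01753137 -0.05519736]
hook n 528
[[-0.1328  0.0238  0.1272]
 [-0.1308  0.0241  0.1365]
 [-0.1213  0.0329  0.1381]
 [-0.1119  0.0416  0.1392]
 [-0.1098  0.0434  0.1398]]
-0.09 53 [-0.0617 -0.0571 -0.0504] [0.255  0.2568]
-0.085 93 [-0.0618 -0.0572 -0.0507] [0.2554 0.2568]
-0.08 92 [-0.0616 -0.0573 -0.0513] [0.2556 0.2572]
-0.075 89 [-0.0615 -0.0569 -0.0503] [0.2554 0.2574]
-0.07 91 [-0.0617 -0.0572 -0.0507] [0.2553 0.2573]
-0.065 92 [-0.0614 -0.0569 -0.0502] [0.25
[... 393 characters left out ...]
5 -0.0528 -0.0364] [0.2537 0.2572]
-0.02 115 [-0.0609 -0.0561 -0.04  ] [0.2553 0.2575]
-0.015 103 [-0.0609 -0.0564 -0.0502] [0.2553 0.2574]
-0.01 68 [-0.0599 -0.0557 -0.0509] [0.2533 0.2564]
-0.005 65 [-0.0581 -0.0552 -0.0516] [0.253  0.2548]
0.0 62 [-0.0583 -0.0556 -0.0521] [0.253  0.2545]
0.005 167 [-0.0641 -0.0556 -0.0457] [0.2534 0.2604]
0.01 186 [-0.0645 -0.0569 -0.0458] [0.2587 0.2611]
0.015 1 [-0.0601 -0.0601 -0.0601] [0.2569 0.2569]
(array([ 0,  0,  0,  0, 74, 49, 48, 48, 49, 51, 46, 46, 48, 46, 23,  0,  0,
        0,  0]), array([0.015, 0.017, 0.019, 0.021, 0.023, 0.025, 0.027, 0.029, 0.031,
       0.033, 0.035, 0.037, 0.039, 0.041, 0.043, 0.045, 0.047, 0.049,
       0.051, 0.053]))
```

send_rows --pt "0.43 0.775 0.5 0 0 0 -1" --pt "0.43 0.775 0.5 0 0 0 -1" --pt "0.43 0.775 0.5 0 0 0 -1" --pt "0.43 0.775 0.5 0 0 0 -1" --pt "0 0 0 0 0 0 -1" --pt "0 0 1 0 0 0 -1" --pt "0 0 1 0 0 0 -1" --pt "0 0 1 0 0 0 -1" --pt "0 0 1 0 0 0 -1" --pt "0 0 0.86 0 0 0 -1" --pt "0 0 0 0 0 0 -1"

```text
time_s: 7.32
position: [0.6284, -0.0895, 0.2297]
tcp_rot: [[-0.285, 0.959, -0.004], [0.959, 0.285, 0.001], [0.002, -0.003, -1.0]]
force: [-0.1, 0.9, -0.7]
opening: 1.0
```

```bash
python3 wr.py w2
```

```text
{'time_s': 7.325, 'joint_positions': [-18.1631, 30.6624, 79.9805, -0.027, 69.5772, -34.7076], 'position': [0.6284, -0.0895, 0.2297], 'tcp_rot': [[-0.2849, 0.9585, -0.0038], [0.9586, 0.2849, 0.0008], [0.0018, -0.0034, -1.0]], 'force': [-0.1191, 0.8656, -0.6549], 'opening': 1.0005}
[[-0.001, 0.97, 0.243, 0.065], [1.0, 0.001, 0.0, -0.001], [-0.0, 0.243, -0.97, -0.162], [0.0, 0.0, 0.0, 1.0]] 378.39722629373864 322.3225889034237 238.80462792137303
handle [330.  293.5] 0.92 [ 0.6276 -0.0801  0.2563]
tongue [251.   62.1] 0.91 [0.5234 0.0248 0.0103]
hook_level [221.3  21.6] 0.78 [0.4896 0.05   0.0114]
valve [377.1 145.4] 0.74 [ 0.66   -0.0134  0.0094]
```

View pics/w2.png

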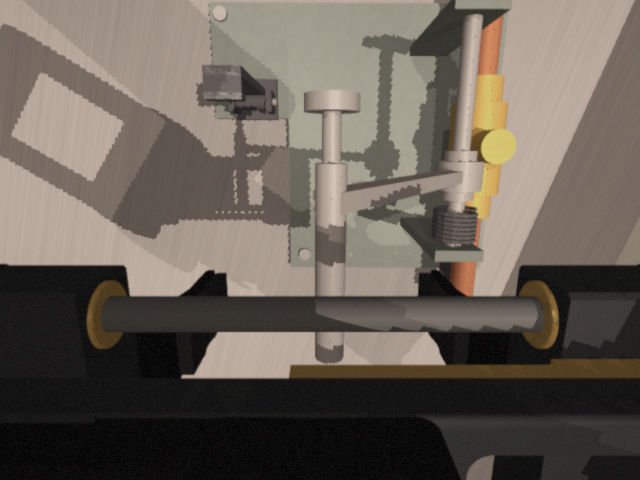

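send_rows --pt "0 0 0 0 0 0 1" --pt "0 0 0 0 0 0 1" --pt "0 0 0 0 0 0 1" --pt "0 0 0 0 0 0 1" --pt "0 0 0 0 0 0 1" --pt "0 0 0 0 0 0 1" --pt "0 0 0 0 0 0 1" --pt "0 0 0 0 0 0 1"

```text
time_s: 8.62
position: [0.6297, -0.0894, 0.2311]
tcp_rot: [[-0.285, 0.958, 0.0], [0.958, 0.285, -0.0], [-0.0, 0.0, -1.0]]
force: [-0.3, 0.0, 0.5]
opening: 0.171
```

```bash
python3 wr.py w3
```

```text
{'time_s': 8.625, 'joint_positions': [-18.1296, 30.5808, 79.8902, 0.0005, 69.5257, -34.7075], 'position': [0.6297, -0.0894, 0.2311], 'tcp_rot': [[-0.2853, 0.9584, 0.0001], [0.9584, 0.2853, -0.0], [-0.0, 0.0001, -1.0]], 'force': [-0.3434, 0.0366, 0.5477], 'opening': 0.1713}
[[-0.001, 0.97, 0.243, 0.065], [1.0, 0.001, 0.0, -0.001], [-0.0, 0.243, -0.97, -0.162], [0.0, 0.0, 0.0, 1.0]] 378.39722629373864 322.3225889034237 238.80462792137303
handle [326.6 293.6] 0.75 [ 0.6277 -0.0808  0.2567]
head [327.9  92.9] 0.97 [ 0.6073 -0.0113  0.2607]
tongue [251.  61.] 0.55 [0.525  0.0257 0.0106]
hook_level [217.9  23.5] 0.91 [0.4885 0.0478 0.0106]
valve [377.5 143.8] 0.62 [ 0.6621 -0.0118  0.0101]
```

View pics/w3.png

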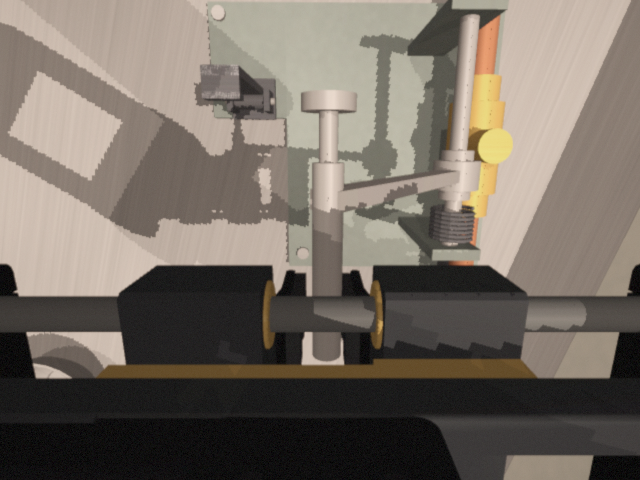

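send_rows --pt "0 -0.25 0.2 0 0 0 1" --pt "0 -0.25 0.2 0 0 0 1" --pt "0 -0.23 0.223 0 0 0 1" --pt "0 -0.23 0.223 0 0 0 1" --pt "0 -0.206 0.245 0 0 0 1" --pt "0 -0.206 0.245 0 0 0 1" --pt "0 0 0 0 0 0 1"

```text
time_s: 9.8
position: [0.596, -0.0993, 0.1969]
tcp_rot: [[-0.285, 0.959, -0.002], [0.959, 0.285, 0.0], [0.001, -0.002, -1.0]]
force: [4.0, 0.7, 1.9]
opening: 0.126
```

```bash
python3 wr.py w4|head -1
```

```text
{'time_s': 9.8, 'joint_positions': [-20.0321, 30.3395, 86.6194, -0.021, 63.1357, -36.5844], 'position': [0.596, -0.0993, 0.1969], 'tcp_rot': [[-0.285, 0.9585, -0.0017], [0.9585, 0.2851, 0.0003], [0.0007, -0.0015, -1.0]], 'force': [4.0243, 0.6536, 1.9028], 'opening': 0.1259}
```

View pics/w4.png

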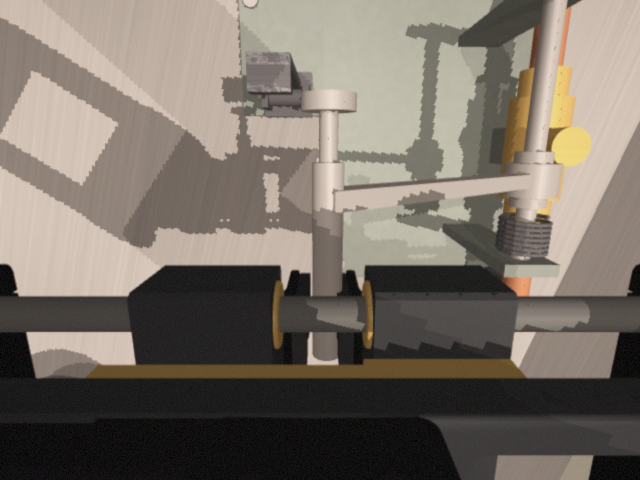

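send_rows --pt "0 -0.18 0.264 0 0 0 1" --pt "0 -0.18 0.264 0 0 0 1" --pt "0 -0.153 0.281 0 0 0 1" --pt "0 -0.153 0.281 0 0 0 1" --pt "0 -0.125 0.295 0 0 0 1" --pt "0 -0.125 0.295 0 0 0 1" --pt "0 -0.095 0.306 0 0 0 1" --pt "0 -0.095 0.306 0 0 0 1" --pt "0 -0.064 0.314 0 0 0 1" --pt "0 -0.064 0.314 0 0 0 1" --pt "0 -0.06 0.318 0 0 0 1" --pt "0 0 0 0 0 0 1"

```text
time_s: 11.6
position: [0.5675, -0.1078, 0.1165]
tcp_rot: [[-0.285, 0.959, 0.004], [0.959, 0.285, 0.001], [-0.0, 0.004, -1.0]]
force: [7.4, 4.6, 4.8]
opening: 0.123
```

```bash
python3 wr.py w5|head -1
```

```text
{'time_s': 11.6, 'joint_positions': [-21.9003, 34.6435, 94.5457, 0.1736, 50.6181, -38.5427], 'position': [0.5675, -0.1078, 0.1165], 'tcp_rot': [[-0.2846, 0.9587, 0.004], [0.9587, 0.2846, 0.0009], [-0.0003, 0.0041, -1.0]], 'force': [7.444, 4.5885, 4.8204], 'opening': 0.1227}
```

View pics/w5.png

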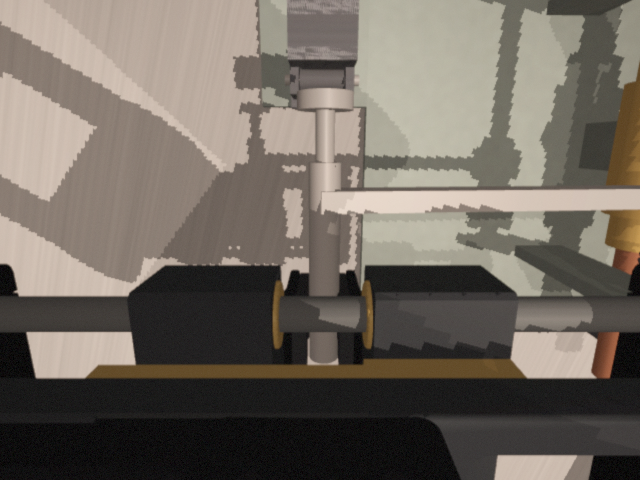

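```bash
cat > gap.py <<'E'
import numpy as np
from wr import *
D=np.load('wrist.npz');W=D['W'];s=status.read_state();R=np.array(s['tcp_rot'])
V=(W-s['position'])@R  # tool frame: x along rod
z=W[:,2]
m=(abs(V[:,1])<.04)&(V[:,0]>.02)&(V[:,0]<.16)&(z>.085)&(z<.16)
for x in np.arange(.055,.125,.002):
    l=m&(abs(V[:,0]-x)<.001)
    if l.sum()>3: print(round(x,3),l.sum(),np.percentile(V[l,1],[3,50,97]).round(4),np.percentile(z[l],[5,50,97]).round(4))
E
python3 gap.py
```

```text
0.055 175 [-0.0056 -0.0002  0.0049] [0.1402 0.1429 0.1445]
0.057 181 [-0.0058 -0.0005  0.0051] [0.1402 0.143  0.1447]
0.059 152 [-0.0052 -0.0003  0.0046] [0.1389 0.1414 0.1443]
0.061 113 [-0.0034 -0.0002  0.0031] [0.1389 0.1407 0.142 ]
0.063 113 [-0.0034 -0.0002  0.0031] [0.1392 0.1406 0.1419]
0.065 114 [-0.0034 -0.0002  0.0031] [0.1393 0.1408 0.1423]
0.067 102 [-0.0033 -0.0002  0.0031] [0.1393 0.141  0.1422]
0.069 109 [-0.0033 -0.0002  0.003 ] [0.139  0.1409 0.1423]
0.071 114 [-0.0033 -0.0002  0.003 ] [0.1389 0.1408 0.1422]
0.073 115 [-0.0033 -0.0002  0.003 ] [0.139  0.1407 0.1422]
0.075 117 [-0.0033 -0.0002  0.003 ] [0.139  0.1407 0.1421]
0.077 433 [-0.0091 -0.0002  0.0088] [0.1331 0.1441 0.1484]
0.079 362 [-0.0094 -0.0002  0.0091] [0.1412 0.1465 0.1485]
0.081 364 [-0.0093 -0.0002  0.009 ] [0.1414 0.1465 0.1485]
0.083 138 [-0.0093 -0.0004  0.0087] [0.1419 0.1466 0.1485]
0.093 682 [-0.0123 -0.0008  0.0102] [0.1257 0.134  0.139 ]
0.095 446 [-0.0121 -0.0012  0.0102] [0.137  0.1381 0.1393]
0.097 442 [-0.0122 -0.0012  0.0101] [0.1371 0.1381 0.1395]
0.099 455 [-0.0123 -0.0012  0.0101] [0.137  0.1382 0.1396]
0.101 469 [-0.0122 -0.0012  0.0103] [0.137  0.1382 0.1395]
0.103 469 [-0.0125 -0.0011  0.0104] [0.1371 0.1382 0.1394]
0.105 475 [-0.0123 -0.0008  0.0103] [0.1371 0.1381 0.1395]
0.107 469 [-0.0124 -0.0011  0.0102] [0.137  0.1381 0.1394]
0.109 493 [-0.0121 -0.0005  0.0104] [0.137  0.1382 0.1395]
0.111 318 [-0.0122 -0.0013  0.0102] [0.137  0.138  0.1393]
```

send_rows --pt "0 0.02 0.24 0 0 0 1" --pt "0 0.02 0.24 0 0 0 1" --pt "0 0.02 0.24 0 0 0 1" --pt "0 0 0.15 0 0 0 1" --pt "0 0 0 0 0 0 1"

```text
time_s: 12.52
position: [0.567, -0.1077, 0.0947]
tcp_rot: [[-0.286, 0.958, -0.0], [0.958, 0.286, 0.0], [0.0, -0.0, -1.0]]
force: [4.7, 2.4, 6.6]
opening: 0.123
```

```bash
python3 wr.py w6|head -1; python3 gap.py
```

```text
{'time_s': 12.525, 'joint_positions': [-21.8487, 36.5928, 95.1981, 0.0102, 48.2378, -38.447], 'position': [0.567, -0.1077, 0.0947], 'tcp_rot': [[-0.2855, 0.9584, -0.0004], [0.9584, 0.2855, 0.0003], [0.0004, -0.0003, -1.0]], 'force': [4.6688, 2.4392, 6.5993], 'opening': 0.1226}
0.055 184 [-0.0062 -0.0008  0.0048] [0.1188 0.1223 0.1237]
0.057 194 [-0.0063 -0.0008  0.0046] [0.1193 0.1221 0.1235]
0.059 149 [-0.0058 -0.0008  0.0042] [0.1169 0.1206 0.1235]
0.061 116 [-0.004  -0.0008  0.0024] [0.1182 0.12   0.1214]
0.063 120 [-0.004  -0.0006  0.0028] [0.1177 0.1199 0.1211]
0.065 120 [-0.004  -0.0006  0.0028] [0.1181 0.12   0.1216]
0.067 116 [-0.004  -0.0006  0.0027] [0.1182 0.1201 0.1216]
0.069 117 [-0.004  -0.0005  0.0027] [0.1177 0.12   0.1213]
0.071 118 [-0.004  -0.0006  0.0027] [0.118  0.1199 0.1215]
0.073 117 [-0.004  -0.0005  0.0027] [0.1178 0.12   0.1211]
0.075 126 [-0.0039 -0.0008  0.0027] [0.1182 0.1199 0.1214]
0.077 456 [-0.0093 -0.0005  0.0084] [0.1129 0.1239 0.1276]
0.079 361 [-0.0096 -0.0002  0.0087] [0.1209 0.1257 0.1278]
0.081 374 [-0.0095 -0.0005  0.0086] [0.1209 0.1259 0.1279]
0.083 104 [-0.0095 -0.0011  0.0083] [0.121  0.1257 0.1276]
0.093 1144 [-0.0117 -0.0005  0.0107] [0.126  0.1346 0.139 ]
0.095 639 [-0.0117 -0.0005  0.0109] [0.137  0.1381 0.1394]
0.097 661 [-0.0118 -0.0005  0.0108] [0.137  0.1382 0.1395]
0.099 662 [-0.0119 -0.0008  0.0108] [0.1371 0.1382 0.1395]
0.101 675 [-0.0118 -0.0002  0.0107] [0.1371 0.1382 0.1395]
0.103 671 [-0.0117 -0.0005  0.011 ] [0.137  0.1381 0.1394]
0.105 47 [-0.0115 -0.0022  0.0093] [0.1366 0.1376 0.1381]
```

View pics/w6.png

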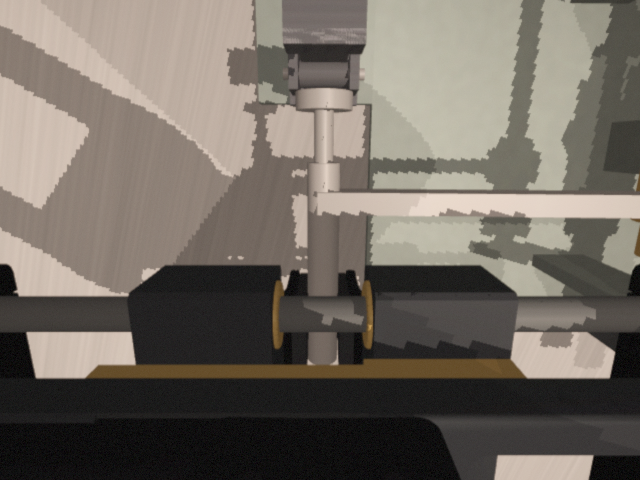

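```bash
cat >> gap.py <<'E'
h=m&(V[:,0]>.070)&(z>.130)&(V[:,0]>.088 if True else 1)
x=V[h,0]
print('lip min x',np.percentile(x,[0,.5,1,2,5]).round(4)); 
hd=m&(V[:,0]>.06)&(V[:,0]<.0885)&(abs(V[:,1])<.008)
x=V[hd,0];wide=m&(V[:,0]>.06)&(V[:,0]<.0885)&(abs(V[:,1])>.0055)&(abs(V[:,1])<.009)
print('head x',np.percentile(V[wide,0],[0,2,50,98,100]).round(4))
print(np.histogram(V[wide,0],np.arange(.074,.088,.0005)))
print(np.histogram(V[h,0],np.arange(.088,.100,.0005)))
E
python3 gap.py | tail -12
```

```text
lip min x [0.0924 0.0927 0.0928 0.0928 0.0929]
head x [0.0764 0.0765 0.0791 0.0824 0.0827]
(array([ 0,  0,  0,  0, 16, 77, 31, 28, 30, 29, 31, 28, 34, 28, 31, 32, 30,
        2,  0,  0,  0,  0,  0,  0,  0,  0,  0]), array([0.074 , 0.0745, 0.075 , 0.0755, 0.076 , 0.0765, 0.077 , 0.0775,
       0.078 , 0.0785, 0.079 , 0.0795, 0.08  , 0.0805, 0.081 , 0.0815,
       0.082 , 0.0825, 0.083 , 0.0835, 0.084 , 0.0845, 0.085 , 0.0855,
       0.086 , 0.0865, 0.087 , 0.0875]))
(array([  0,   0,   0,   0,   0,   0,   0,   0,   1, 283, 421, 159, 164,
       153, 150, 172, 162, 170, 160, 169, 167, 161, 176, 158]), array([0.088 , 0.0885, 0.089 , 0.0895, 0.09  , 0.0905, 0.091 , 0.0915,
       0.092 , 0.0925, 0.093 , 0.0935, 0.094 , 0.0945, 0.095 , 0.0955,
       0.096 , 0.0965, 0.097 , 0.0975, 0.098 , 0.0985, 0.099 , 0.0995,
       0.1   ]))
```

send_rows --pt "0 0.02 0.1 0 0 0 1" --pt "0 0.02 0.1 0 0 0 1" --pt "0 0 0.06 0 0 0 1" --pt "0 0 0 0 0 0 1"

```text
time_s: 13.32
position: [0.5674, -0.1076, 0.0885]
tcp_rot: [[-0.286, 0.958, -0.002], [0.958, 0.286, -0.0], [0.0, -0.002, -1.0]]
force: [3.1, 1.9, 8.4]
opening: 0.124
```

```bash
python3 wr.py w7|head -1; python3 gap.py
```

```text
{'time_s': 13.325, 'joint_positions': [-21.8042, 37.1849, 95.2957, -0.0469, 47.6021, -38.3903], 'position': [0.5674, -0.1076, 0.0885], 'tcp_rot': [[-0.286, 0.9582, -0.0016], [0.9582, 0.286, -0.0], [0.0004, -0.0015, -1.0]], 'force': [3.1229, 1.917, 8.3851], 'opening': 0.1238}
0.055 191 [-0.0063 -0.0009  0.0046] [0.114  0.1171 0.1188]
0.057 194 [-0.0062 -0.0009  0.0046] [0.1145 0.1171 0.1191]
0.059 157 [-0.0062 -0.0009  0.0041] [0.1116 0.1154 0.1183]
0.061 120 [-0.0044 -0.001   0.0023] [0.1129 0.1148 0.1162]
0.063 120 [-0.0044 -0.001   0.0023] [0.1126 0.115  0.1163]
0.065 120 [-0.0044 -0.001   0.0023] [0.1127 0.1149 0.1165]
0.067 118 [-0.0044 -0.001   0.0023] [0.113  0.1149 0.1164]
0.069 118 [-0.0044 -0.001   0.0023] [0.1127 0.1151 0.1166]
0.071 120 [-0.0044 -0.001   0.0023] [0.1127 0.1149 0.1162]
0.073 119 [-0.0044 -0.0012  0.0023] [0.1128 0.1148 0.1164]
0.075 119 [-0.0043 -0.0009  0.0023] [0.1127 0.115  0.1164]
0.077 470 [-0.0096 -0.0009  0.008 ] [0.1087 0.1185 0.1226]
0.079 367 [-0.0096 -0.0009  0.0082] [0.1163 0.1207 0.1229]
0.081 378 [-0.0099 -0.0007  0.0084] [0.1155 0.1206 0.1228
[... 551 characters left out ...]
9, 29, 30, 32, 32, 34, 25, 33,
        9,  0,  0,  0,  0,  0,  0,  0,  0,  0]), array([0.074 , 0.0745, 0.075 , 0.0755, 0.076 , 0.0765, 0.077 , 0.0775,
       0.078 , 0.0785, 0.079 , 0.0795, 0.08  , 0.0805, 0.081 , 0.0815,
       0.082 , 0.0825, 0.083 , 0.0835, 0.084 , 0.0845, 0.085 , 0.0855,
       0.086 , 0.0865, 0.087 , 0.0875]))
(array([  0,   0,   0,   0,   0,   0,   0,   0,   1, 260, 540, 192, 176,
       179, 175, 190, 179, 185, 188, 173, 183, 193, 185, 186]), array([0.088 , 0.0885, 0.089 , 0.0895, 0.09  , 0.0905, 0.091 , 0.0915,
       0.092 , 0.0925, 0.093 , 0.0935, 0.094 , 0.0945, 0.095 , 0.0955,
       0.096 , 0.0965, 0.097 , 0.0975, 0.098 , 0.0985, 0.099 , 0.0995,
       0.1   ]))
```

send_rows --pt "0 0.02 0.06 0 0 0 1" --pt "0 0 0 0 0 0 1" --pt "0 0 0 0 0 0 1"

```text
time_s: 14.0
position: [0.5675, -0.1077, 0.0873]
tcp_rot: [[-0.286, 0.958, -0.002], [0.958, 0.286, -0.0], [0.0, -0.002, -1.0]]
force: [1.5, 0.6, 9.8]
opening: 0.129
```

```bash
python3 wr.py w8|head -1; python3 gap.py|sed -n 8,16p
```

```text
{'time_s': 14.0, 'joint_positions': [-21.7864, 37.3116, 95.2851, -0.086, 47.5148, -38.3561], 'position': [0.5675, -0.1077, 0.0873], 'tcp_rot': [[-0.2862, 0.9582, -0.0022], [0.9582, 0.2862, -0.0003], [0.0003, -0.0022, -1.0]], 'force': [1.5213, 0.6361, 9.8476], 'opening': 0.1292}
0.069 118 [-0.0043 -0.0008  0.0023] [0.1129 0.1149 0.1163]
0.071 120 [-0.0043 -0.001   0.0023] [0.1129 0.1149 0.1162]
0.073 118 [-0.0043 -0.0012  0.0023] [0.1131 0.115  0.1164]
0.075 128 [-0.0042 -0.001   0.0022] [0.1131 0.115  0.1163]
0.077 483 [-0.0099 -0.0008  0.008 ] [0.108  0.1189 0.1224]
0.079 376 [-0.0101 -0.0008  0.0081] [0.1158 0.1207 0.1228]
0.081 392 [-0.0099 -0.0008  0.0085] [0.1152 0.1207 0.1227]
0.083 108 [-0.0101 -0.0015  0.008 ] [0.1154 0.1206 0.1222]
0.093 1363 [-0.0123 -0.0011  0.0102] [0.1262 0.1343 0.139 ]
```

send_rows --pt "0.1 0 0 0 0 0 1" --pt "0.1 0 0 0 0 0 1" --pt "0.1 0 0 0 0 0 1" --pt "0 0 0 0 0 0 1" --pt "0 0 0 0 0 0 1"

```text
time_s: 14.92
position: [0.5653, -0.1011, 0.0873]
tcp_rot: [[-0.286, 0.958, -0.002], [0.958, 0.286, -0.001], [-0.001, -0.003, -1.0]]
force: [1.3, -1.3, 8.6]
opening: 0.127
```

```bash
python3 wr.py w9|head -1; python3 gap.py|sed -n 8,26p
```

```text
{'time_s': 14.925, 'joint_positions': [-21.2209, 37.1213, 95.7868, -0.159, 47.1859, -37.7484], 'position': [0.5653, -0.1011, 0.0873], 'tcp_rot': [[-0.2863, 0.9581, -0.0023], [0.9581, 0.2863, -0.0013], [-0.0006, -0.0025, -1.0]], 'force': [1.2847, -1.2928, 8.6163], 'opening': 0.1267}
0.069 120 [-0.0039 -0.0006  0.0027] [0.1128 0.1148 0.1164]
0.071 119 [-0.0039 -0.0005  0.0026] [0.113  0.1149 0.1161]
0.073 119 [-0.0039 -0.0005  0.0026] [0.1129 0.115  0.1163]
0.075 342 [-0.0091 -0.0005  0.0081] [0.1077 0.1156 0.1223]
0.077 384 [-0.0098 -0.0005  0.0085] [0.1157 0.1209 0.1228]
0.079 375 [-0.0098 -0.0008  0.0084] [0.1157 0.1206 0.1227]
0.081 293 [-0.0095 -0.0008  0.0085] [0.1157 0.1208 0.1228]
0.085 136 [-0.0107  0.0047  0.0108] [0.1266 0.134  0.1389]
0.087 1266 [-0.0121 -0.0014  0.0104] [0.1264 0.1373 0.1392]
0.089 712 [-0.0122 -0.0008  0.0104] [0.1371 0.1382 0.1394]
0.091 733 [-0.0121 -0.0008  0.0104] [0.137  0.1381 0.1393]
0.093 730 [-0.0121 -0.0008  0.0104] [0.1369 0.1381 0.1394]
0.095 745 [-0.012  -0.0003  0.0106] [0.1371 0.1382 0.1393]
0.097 755 [-0.012  -0.0008  0.0104] [0.1371 0.1382 0.1395]
0.099 751 [-0.0121 -0.0006  0.0105] [0.137  0.1381 0.1395]
0.101 649 [-0.012  -0.0011  0.0106] [0.1369 0.138  0.1394]
lip min x [0.088  0.0881 0.0882 0.0883 0.0887]
head x [0.0754 0.0755 0.0859 0.0883 0.0885]
(array([  0,   0,  18,  69,  30,  33,  28,  35,  31,  31,  34,  36,  25,
```

send_rows --pt "0.1 0 0 0 0 0 1" --pt "0.1 0 0 0 0 0 1" --pt "0.1 0 0 0 0 0 1" --pt "0.1 0 0 0 0 0 1" --pt "0.1 0 0 0 0 0 1" --pt "0.06 0 0 0 0 0 1" --pt "0 0 0 0 0 0 1" --pt "0 0 0 0 0 0 1"

```text
time_s: 16.23
position: [0.5614, -0.0878, 0.0873]
tcp_rot: [[-0.286, 0.958, -0.002], [0.958, 0.286, -0.001], [-0.001, -0.002, -1.0]]
force: [0.8, -1.5, 8.2]
opening: 0.126
```

```bash
python3 wr.py w10|head -1; python3 gap.py|head -26
```

```text
{'time_s': 16.225, 'joint_positions': [-20.0848, 36.7863, 96.6889, -0.162, 46.6072, -36.6077], 'position': [0.5614, -0.0878, 0.0873], 'tcp_rot': [[-0.2863, 0.9581, -0.0021], [0.9582, 0.2863, -0.0014], [-0.0008, -0.0024, -1.0]], 'force': [0.8238, -1.4671, 8.2233], 'opening': 0.1259}
0.055 194 [-0.0061 -0.0009  0.0044] [0.1144 0.1172 0.1187]
0.057 195 [-0.0062 -0.0009  0.0044] [0.1123 0.1164 0.1187]
0.059 117 [-0.004  -0.0008  0.0023] [0.1131 0.1148 0.1164]
0.061 120 [-0.004  -0.0007  0.0027] [0.1129 0.1148 0.1162]
0.063 120 [-0.004  -0.0007  0.0027] [0.1128 0.115  0.1162]
0.065 120 [-0.004  -0.0007  0.0027] [0.1128 0.1149 0.1165]
0.067 120 [-0.004  -0.0007  0.0026] [0.1132 0.1148 0.1165]
0.069 120 [-0.004  -0.0007  0.0026] [0.113  0.115  0.1165]
0.071 120 [-0.0039 -0.0007  0.0026] [0.113  0.1149 0.1162]
0.073 840 [-0.0122 -0.0006  0.0103] [0.1153 0.1377 0.1392]
0.075 645 [-0.0124 -0.0009  0.0103] [0.137  0.1381 0.1393]
0.077 658 [-0.0122 -0.0009  0.0104] [0.1371 0.1381 0.1395]
0.079 657 [-0.0122 -0.0009  0.0104] [0.1371 0.1381 0.1393]
0.081 692 [-0.0121 -0.0009  0.0104] [0.1371 0.1382 0.1393]
0.083 662 [-0.012  -0.0009  0.0103] [0.137  0.1382 0.1394]
0.085 695 [-0.012  -0.0009  0.0105] [0.137  0.1381 0.1393]
0.087 716 [-0.0122 -0.0011  0.0104] [0.137  0.1381 0.1395]
0.089 720 [-0.0121 -0.0009  0.0105] [0.1371 0.1381 0.1395]
0.091 723 [-0.0122 -0.0009  0.0104] [0.1371 0.1382 0.1394]
0.093 84 [-0.0123 -0.0044  0.0095] [0.1367 0.1378 0.139 ]
lip min x [0.088  0.088  0.088  0.0881 0.0882]
head x [0.0721 0.0722 0.0802 0.0882 0.0885]
(array([52, 50, 46, 44, 53, 42, 55, 43, 49, 51, 46, 46, 52, 54, 47, 53, 43,
       51, 49, 46, 57, 47, 52, 51, 51, 52, 47]), array([0.074 , 0.0745, 0.075 , 0.0755, 0.076 , 0.0765, 0.077 , 0.0775,
       0.078 , 0.0785, 0.079 , 0.0795, 0.08  , 0.0805, 0.081 , 0.0815,
       0.082 , 0.0825, 0.083 , 0.0835, 0.084 , 0.0845, 0.085 , 0.0855,
```

View pics/w10.png

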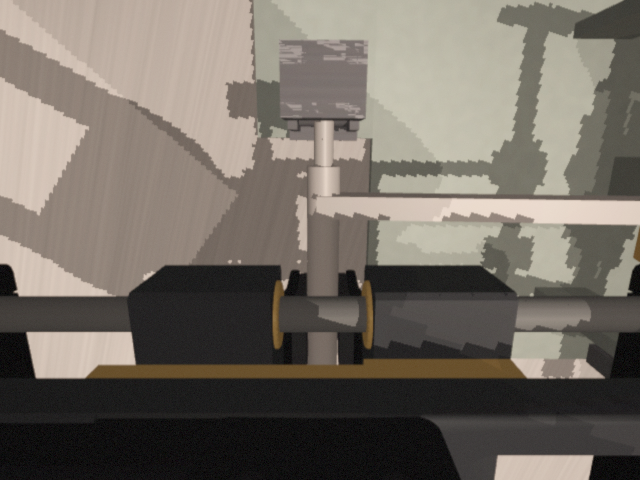

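send_rows --pt "0.06 0 0 0 0 0 1" --pt "0.055 0 0 0 0 0 1" --pt "0 0 0 0 0 0 1" --pt "0 0 0 0 0 0 1"

```text
time_s: 17.02
position: [0.5606, -0.085, 0.0873]
tcp_rot: [[-0.286, 0.958, -0.002], [0.958, 0.286, -0.001], [-0.001, -0.002, -1.0]]
force: [-0.5, -0.3, 8.4]
opening: 0.127
```

```bash
python3 wr.py w11|head -1; cat > step.py <<'E'
from wr import *
D=np.load('wrist.npz');W=D['W'];s=status.read_state();R=np.array(s['tcp_rot']);V=(W-s['position'])@R;z=W[:,2]
# rod end: points at |y| 4.2..5.5 mm off axis, z>.105
m=(V[:,0]>.05)&(V[:,0]<.068)&(z>.1)&(z<.15)&(V[:,1]<-.0046)&(V[:,1]>-.0065)
print('rod end x',np.percentile(V[m,0],[95,99,100]).round(4))
m=(V[:,0]>.05)&(abs(V[:,1])<.02)&(z>.1365)&(z<.15)
print('lip',np.percentile(V[m,0],[0,1,2]).round(4), 'hook far',np.percentile(V[m,0],[98,99,100]).round(4))
m=(V[:,0]>.03)&(V[:,0]<.05)&(abs(V[:,1])<.006)&(z>.1)&(z<.15)
print('rod top z',np.percentile(z[m],[50,90,97]).round(4))
E
python3 step.py
```

```text
{'time_s': 17.025, 'joint_positions': [-19.8489, 36.7209, 96.8682, -0.1614, 46.4922, -36.368], 'position': [0.5606, -0.085, 0.0873], 'tcp_rot': [[-0.2862, 0.9582, -0.002], [0.9582, 0.2862, -0.0014], [-0.0008, -0.0024, -1.0]], 'force': [-0.5162, -0.2621, 8.3716], 'opening': 0.1272}
rod end x [0.0574 0.0575 0.0575]
lip [0.0693 0.0695 0.0698] hook far [0.089  0.0892 0.0895]
rod top z [0.1177 0.1195 0.12  ]
```

send_rows --pt "0.02 0 -0.08 0 0 0 1" --pt "0 0 -0.08 0 0 0 1" --pt "0 0 -0.08 0 0 0 1" --pt "0 0 0 0 0 0 1" --pt "0 0 0 0 0 0 1"

```text
time_s: 17.95
position: [0.56, -0.0842, 0.0926]
tcp_rot: [[-0.286, 0.958, -0.003], [0.958, 0.286, -0.001], [0.0, -0.003, -1.0]]
force: [0.4, -0.7, 5.8]
opening: 0.125
```

```bash
python3 wr.py w12|head -1; python3 step.py
```

```text
{'time_s': 17.95, 'joint_positions': [-19.7976, 36.2241, 96.7465, -0.1467, 47.1954, -36.3295], 'position': [0.56, -0.0842, 0.0926], 'tcp_rot': [[-0.2862, 0.9582, -0.0034], [0.9582, 0.2862, -0.0008], [0.0002, -0.0034, -1.0]], 'force': [0.3957, -0.6965, 5.835], 'opening': 0.1253}
rod end x [0.0574 0.0576 0.0576]
lip [0.0684 0.0687 0.0689] hook far [0.0881 0.0883 0.0886]
rod top z [0.121  0.1227 0.1231]
```

send_rows --pt "0 0 -0.08 0 0 0 1" --pt "0 0 -0.08 0 0 0 1" --pt "0 0 0 0 0 0 1" --pt "0 0 0 0 0 0 1"

```text
time_s: 18.75
position: [0.5601, -0.0841, 0.0966]
tcp_rot: [[-0.286, 0.958, -0.003], [0.958, 0.286, -0.001], [0.0, -0.003, -1.0]]
force: [-2.6, -4.2, 5.1]
opening: 0.124
```

```bash
python3 wr.py w13|head -1; python3 step.py
```

```text
{'time_s': 18.75, 'joint_positions': [-19.7899, 35.8629, 96.6088, -0.1239, 47.694, -36.3345], 'position': [0.5601, -0.0841, 0.0966], 'tcp_rot': [[-0.2862, 0.9582, -0.0033], [0.9582, 0.2862, -0.0005], [0.0004, -0.0033, -1.0]], 'force': [-2.6077, -4.1711, 5.0682], 'opening': 0.1245}
rod end x [0.0581 0.0582 0.0582]
lip [0.0684 0.0685 0.0688] hook far [0.088  0.0882 0.0886]
rod top z [0.1249 0.1264 0.1269]
```

View pics/w13.png

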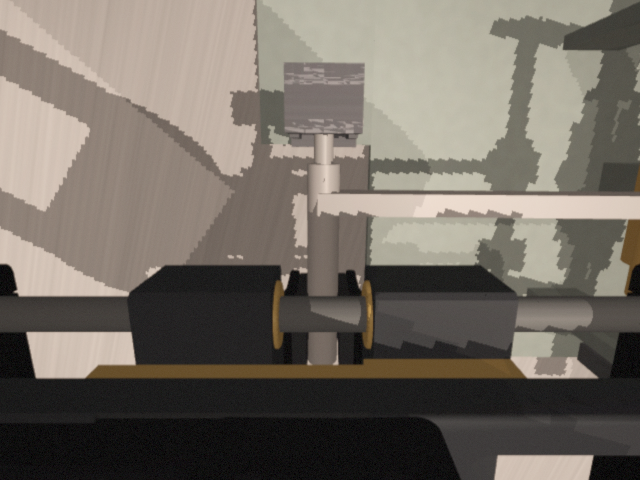

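send_rows --pt "-0.05 -0.05 0 0 0 0 1" --pt "0 0 0 0 0 0 1" --pt "0 0 0 0 0 0 1"

```text
time_s: 19.42
position: [0.5602, -0.0849, 0.0968]
tcp_rot: [[-0.286, 0.958, -0.001], [0.958, 0.286, 0.0], [0.001, -0.001, -1.0]]
force: [-1.1, -2.1, 4.3]
opening: 0.123
```

```bash
python3 wr.py w14|head -1; python3 step.py
```

```text
{'time_s': 19.425, 'joint_positions': [-19.9164, 35.825, 96.6507, 0.003, 47.5914, -36.5112], 'position': [0.5602, -0.0849, 0.0968], 'tcp_rot': [[-0.2856, 0.9584, -0.0011], [0.9584, 0.2856, 0.0004], [0.0007, -0.0009, -1.0]], 'force': [-1.0992, -2.0589, 4.306], 'opening': 0.1235}
rod end x [0.0579 0.0581 0.0581]
lip [0.0695 0.0695 0.0698] hook far [0.0891 0.0893 0.0897]
rod top z [0.1251 0.1267 0.1271]
```

send_rows --pt "0 0 -0.08 0 0 0 1" --pt "0 0 -0.08 0 0 0 1" --pt "0 0 0 0 0 0 1" --pt "0 0 0 0 0 0 1"

```text
time_s: 20.23
position: [0.5604, -0.0852, 0.1009]
tcp_rot: [[-0.285, 0.958, -0.001], [0.958, 0.285, 0.0], [0.0, -0.001, -1.0]]
force: [-3.4, -1.9, 3.6]
opening: 0.127
```

```bash
python3 wr.py w15|head -1; python3 step.py
```

```text
{'time_s': 20.225, 'joint_positions': [-19.9329, 35.4639, 96.5076, -0.0093, 48.0696, -36.51], 'position': [0.5604, -0.0852, 0.1009], 'tcp_rot': [[-0.2854, 0.9584, -0.0007], [0.9584, 0.2854, 0.0001], [0.0003, -0.0006, -1.0]], 'force': [-3.3689, -1.9273, 3.6429], 'opening': 0.127}
rod end x [0.058  0.0583 0.0583]
lip [0.0694 0.0695 0.0698] hook far [0.0892 0.0894 0.0896]
rod top z [0.129  0.1304 0.1309]
```

send_rows --pt "0 -0.02 -0.06 0 0 0 1" --pt "0 0 0 0 0 0 1" --pt "0 0 0 0 0 0 1"

```text
time_s: 20.9
position: [0.5604, -0.0853, 0.1022]
tcp_rot: [[-0.285, 0.958, 0.0], [0.958, 0.285, 0.0], [0.0, 0.0, -1.0]]
force: [-1.9, -1.7, -1.8]
opening: 0.126
```

```bash
python3 wr.py w16|head -1; python3 step.py
```

```text
{'time_s': 20.9, 'joint_positions': [-19.954, 35.332, 96.5018, 0.0182, 48.16, -36.5355], 'position': [0.5604, -0.0853, 0.1022], 'tcp_rot': [[-0.2852, 0.9585, 0.0002], [0.9585, 0.2852, 0.0002], [0.0001, 0.0002, -1.0]], 'force': [-1.8794, -1.6967, -1.8456], 'opening': 0.1262}
rod end x [0.058  0.0582 0.0583]
lip [0.0695 0.0699 0.0699] hook far [0.0892 0.0894 0.0899]
rod top z [0.1295 0.1311 0.1316]
```

send_rows --pt "-0.03 0 0 0 0 0 1" --pt "0 0 0 0 0 0 0.5" --pt "0 0 0 0 0 0 0.3" --pt "0 0 0 0 0 0 0.3" --pt "0 0 0 0 0 0 0.3"

```text
time_s: 21.82
position: [0.5607, -0.0861, 0.1026]
tcp_rot: [[-0.285, 0.958, 0.001], [0.958, 0.285, -0.0], [-0.0, 0.001, -1.0]]
force: [-1.0, 0.5, 0.3]
opening: 0.339
```

```bash
python3 wr.py w17|head -1; python3 step.py
```

```text
{'time_s': 21.825, 'joint_positions': [-20.017, 35.311, 96.4381, 0.0084, 48.2144, -36.6022], 'position': [0.5607, -0.0861, 0.1026], 'tcp_rot': [[-0.2853, 0.9584, 0.0006], [0.9584, 0.2853, -0.0001], [-0.0003, 0.0006, -1.0]], 'force': [-0.9873, 0.5181, 0.2892], 'opening': 0.3393}
rod end x [0.0577 0.0579 0.0579]
lip [0.0703 0.0704 0.0707] hook far [0.09   0.0902 0.0906]
rod top z [0.1296 0.1312 0.1316]
```

View pics/w17.png

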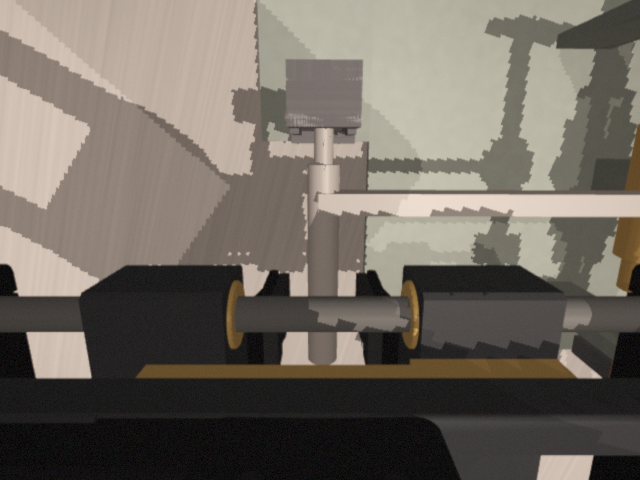

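send_rows --pt "0 0 0 0 0 0 -0.2" --pt "0 0 0 0 0 0 -0.2" --pt "0 0 -0.4 0 0 0 -0.2" --pt "0 0 -0.8 0 0 0 -0.2" --pt "0 0 -1 0 0 0 -0.2" --pt "0 0 -1 0 0 0 -0.2" --pt "0 0 -1 0 0 0 -0.2" --pt "0 0 -1 0 0 0 -0.2" --pt "0 0 0 0 0 0 -0.2" --pt "0 0 0 0 0 0 -0.2"

```text
time_s: 23.38
position: [0.5598, -0.0859, 0.2319]
tcp_rot: [[-0.285, 0.958, -0.001], [0.958, 0.285, 0.0], [0.001, -0.001, -1.0]]
force: [0.9, -0.3, -0.5]
opening: 0.602
```

```bash
python3 wr.py w18|head -1; python3 - <<'E'
from h import *
c=vision.capture('side');save('s18',c);D=c
v,u=np.nonzero(c['depth']>0)
cv2.imwrite('pics/s18z.png',cv2.resize(c['img'][165:335,230:390,::-1],None,fx=3.5,fy=3.5,interpolation=2))
W=np.load('wrist.npz')['W']
o=np.array([.5607,-.0861]);R=np.array([[-.2853,.9584],[.9584,.2853]])
V=(W[:,:2]-o)@R;z=W[:,2]
m=(V[:,0]>-.01)&(V[:,0]<.05)&(abs(V[:,1])<.012)&(z>.1)&(z<.15)
print(m.sum(),np.percentile(z[m],[50,90,97]).round(4))
m=(V[:,0]>.05)&(abs(V[:,1])<.02)&(z>.1365)&(z<.15);print('lip',np.percentile(V[m,0],[0,1,50,99]).round(4))
E
```

```text
{'time_s': 23.375, 'joint_positions': [-20.0216, 25.0856, 89.9866, 0.0007, 64.989, -36.5995], 'position': [0.5598, -0.0859, 0.2319], 'tcp_rot': [[-0.2853, 0.9584, -0.001], [0.9584, 0.2853, 0.0004], [0.0006, -0.0009, -1.0]], 'force': [0.8705, -0.2544, -0.4852], 'opening': 0.6016}
1505 [0.1292 0.1307 0.1315]
lip [0.0705 0.0711 0.0811 0.0903]
```

View pics/w18.png

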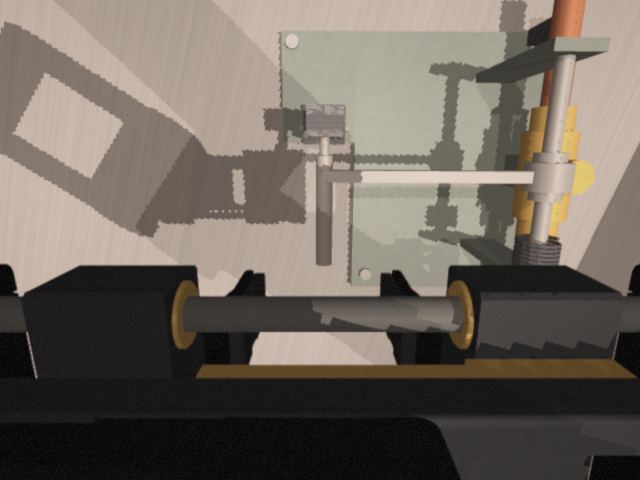

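View pics/s18z.png

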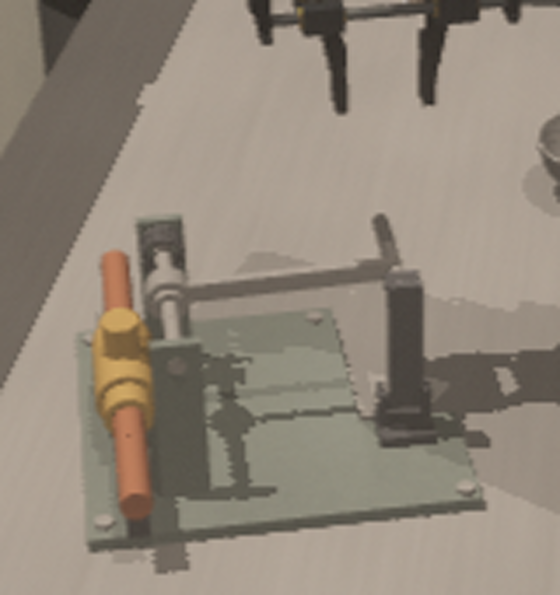

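The lever is held level in the hook, the hook is upright, and the gripper is clear of everything. I'm handing in.

```bash
python3 -c "
from rig import bot
print(bot.hand_in())"
```

```text
the job is handed in; nothing more can be done
None
```

I drew the lever down to its stop, slid it about 22 mm along the spindle so the head went under the lip, and eased it up against the roof of the hook. I then let go and lifted the gripper clear. The job was handed in at about 23.5 s, and the hand-in gave no verdict.

- **Lever:** after letting go, the rod stayed about 11.5 mm above its height at the stop. That puts the lever at about 0.927 rad, the hooked position, and not the 0.96 rad of a lever stuck under the lip.
- **Hook:** its edge stayed within about 1 mm of where it was before contact, so I saw no tilt. In the side picture it stands upright with the lever level in it.
- **Robot:** it is clear of the valve, with the TCP at 0.23 m and only sensor-noise forces.
- **Bystanders:** I stayed away from the bottle, mug and bowl, but did not re-measure where they stand.
- **Side force:** while easing up I read a sideways force of about 3.3 N, possibly light contact with the back plate. I backed off about 1 mm and it fell to the spring's own 1.7 N.
- **Cameras:** the first camera estimates of the valve's pose differed by about 4 mm, so I took the fit from wrist-camera measurements instead.

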